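Set the stock tags to match the bushing bins

TASK

Each bin of bushings on the stock board has a hinged metal tag in front of it. With a fingertip, gently push over whichever tags are wrong, so that the tag of the full bin (two bushings) leans right over towards its bin with the disc face up, and the tags of the bins that are not full (one bushing or none) lean right over towards the robot with the bar face up. Do not pinch the tags, and leave the bushings and everything else on the table where they stand.

Things in the scene. Friction and masses are not known exactly. Their poses are not given: they have to be found in the camera images.
- station1: Fixed steel bracket of tag 1, 66 (y) x 40 x 40 mm high, on a plywood board 10 mm thick. Origin: centre of its underside, on the board's top. x points to the tag's own bin, centred about 130 mm away; the hinge lies along y, 35 mm above the origin. The four brackets stand in a row along y, 105 mm apart, in any order. Rubber rests 43 mm high stand 12 mm either side of the hinge.
- tag1 (a joint): Tag 1, slick plate 50 mm wide, 60 from hinge to free edge, 4 thick. 0: leans to the robot on its rest, bar face up (reorder); 0.785: upright; 1.571: leans to its bin on its rest, disc face up (in stock). Swings freely (under 1 N), falls to the side of upright where let go. At rest it slopes 45 degrees, free edge 42 mm beside the hinge, 87 mm above the table (upright 105).
- station2: Fixed steel bracket of tag 2, 66 (y) x 40 x 40 mm high, on a plywood board 10 mm thick. Origin: centre of its underside, on the board's top. x points to the tag's own bin, centred about 130 mm away; the hinge lies along y, 35 mm above the origin. The four brackets stand in a row along y, 105 mm apart, in any order. Rubber rests 43 mm high stand 12 mm either side of the hinge.
- tag2 (a joint): Tag 2, slick plate 50 mm wide, 60 from hinge to free edge, 4 thick. 0: leans to the robot on its rest, bar face up (reorder); 0.785: upright; 1.571: leans to its bin on its rest, disc face up (in stock). Swings freely (under 1 N), falls to the side of upright where let go. At rest it slopes 45 degrees, free edge 42 mm beside the hinge, 87 mm above the table (upright 105).
- station3: Fixed steel bracket of tag 3, 66 (y) x 40 x 40 mm high, on a plywood board 10 mm thick. Origin: centre of its underside, on the board's top. x points to the tag's own bin, centred about 130 mm away; the hinge lies along y, 35 mm above the origin. The four brackets stand in a row along y, 105 mm apart, in any order. Rubber rests 43 mm high stand 12 mm either side of the hinge.
- tag3 (a joint): Tag 3, slick plate 50 mm wide, 60 from hinge to free edge, 4 thick. 0: leans to the robot on its rest, bar face up (reorder); 0.785: upright; 1.571: leans to its bin on its rest, disc face up (in stock). Swings freely (under 1 N), falls to the side of upright where let go. At rest it slopes 45 degrees, free edge 42 mm beside the hinge, 87 mm above the table (upright 105).
- station4: Fixed steel bracket of tag 4, 66 (y) x 40 x 40 mm high, on a plywood board 10 mm thick. Origin: centre of its underside, on the board's top. x points to the tag's own bin, centred about 130 mm away; the hinge lies along y, 35 mm above the origin. The four brackets stand in a row along y, 105 mm apart, in any order. Rubber rests 43 mm high stand 12 mm either side of the hinge.
- tag4 (a joint): Tag 4, slick plate 50 mm wide, 60 from hinge to free edge, 4 thick. 0: leans to the robot on its rest, bar face up (reorder); 0.785: upright; 1.571: leans to its bin on its rest, disc face up (in stock). Swings freely (under 1 N), falls to the side of upright where let go. At rest it slopes 45 degrees, free edge 42 mm beside the hinge, 87 mm above the table (upright 105).
- bin_a: Open white plastic bin, fixed, 75 mm (x) by 88 mm (y), 32 mm high, floor and walls 3 mm; always FULL: two bushings stand side by side in it and fill it. Origin at the centre of its underside, on the board's top. The four bins may stand in any order behind the tags.
- bin_b: Open white plastic bin, fixed, 75 mm (x) by 88 mm (y), 32 mm high, floor and walls 3 mm; always NOT full: a single bushing is left in one half of it. Origin at the centre of its underside, on the board's top. The four bins may stand in any order behind the tags.
- bin_c: Open white plastic bin, fixed, 75 mm (x) by 88 mm (y), 32 mm high, floor and walls 3 mm; always NOT full: a single bushing is left in one half of it. Origin at the centre of its underside, on the board's top. The four bins may stand in any order behind the tags.
- bin_d: Open white plastic bin, fixed, 75 mm (x) by 88 mm (y), 32 mm high, floor and walls 3 mm; always NOT full: it is empty. Origin at the centre of its underside, on the board's top. The four bins may stand in any order behind the tags.
- bush_a1_center (a point): Centre of a loose dark steel bushing, 38 mm across, 28 mm high, standing in bin_a. Not to be disturbed.
- bush_a2_center (a point): Centre of a loose dark steel bushing, 38 mm across, 28 mm high, standing in bin_a. Not to be disturbed.
- bush_b1_center (a point): Centre of a loose dark steel bushing, 38 mm across, 28 mm high, standing in bin_b. Not to be disturbed.
- bush_c1_center (a point): Centre of a loose dark steel bushing, 38 mm across, 28 mm high, standing in bin_c. Not to be disturbed.
- target1: Bystander: loose black scan target, a stepped block 22 x 22 mm, 22 mm high, standing on the board in a gap between two tags. Origin at the centre of its underside.
- target2: Bystander: loose black scan target, a stepped block 22 x 22 mm, 22 mm high, standing on the board in a gap between two tags. Origin at the centre of its underside.
- hub: Bystander: dark machined wheel hub, 120 mm across, 52 mm high, standing on the table to the right. Origin at the centre of its underside.
- scanner: Bystander: handheld scanner lying on its back on the left, body 150 x 80 x 28 mm with a grip 34 mm wide that reaches to 142 mm from the origin along its -x. Origin under the body's centre.
- mug: Bystander: white mug, 80 mm across, 90 mm high, on the left. Origin at the centre of its underside.
- jar: Bystander: jar with a black cap, 60 mm across, 75 mm high, on the right. Origin at the centre of its underside.
- screwdriver: Bystander: screwdriver lying on the table between the robot and the board, left of the middle, about 200 mm long along its x axis.

How it is judged:
At the end, for the whole second after the job is handed in: All four tags lean fully over on their rests: within 0.12 rad of 1.571 (towards the bin, disc up) in front of bin a, the full one, and within 0.12 rad of 0 (towards the robot, bar up) in front of bins b, c and d (((horizontal distance between bin_a and station1 below 0.15 m and value of joint tag1 above 1.45 rad) or (horizontal distance between any of bin_b, bin_c, bin_d and station1 below 0.15 m and value of joint tag1 below 0.12 rad)) and ((horizontal distance between bin_a and station2 below 0.15 m and value of joint tag2 above 1.45 rad) or (horizontal distance between any of bin_b, bin_c, bin_d and station2 below 0.15 m and value of joint tag2 below 0.12 rad)) and ((horizontal distance between bin_a and station3 below 0.15 m and value of joint tag3 above 1.45 rad) or (horizontal distance between any of bin_b, bin_c, bin_d and station3 below 0.15 m and value of joint tag3 below 0.12 rad)) and ((horizontal distance between bin_a and station4 below 0.15 m and value of joint tag4 above 1.45 rad) or (horizontal distance between any of bin_b, bin_c, bin_d and station4 below 0.15 m and value of joint tag4 below 0.12 rad))); the robot touches nothing.
It fails at once if a bushing or a bystander is lifted, carried or pushed more than 15 mm from its place (distance of any of bush_a1_center, bush_a2_center, bush_b1_center, bush_c1_center, target1, target2, hub, scanner, mug, jar, screwdriver from where it was at the start of the episode above 0.015 m).
It fails at once if a tag is pinched or forced: the robot presses on it with more than 15 N (contact force between the fingers and tag1 above 15 N or contact force between the fingers and tag2 above 15 N or contact force between the fingers and tag3 above 15 N or contact force between the fingers and tag4 above 15 N).
It also fails if it takes over 59 s, if anything falls off the work surface, if the arm or the gripper's body presses on something with over 40 N, if the wrist force passes 120 N, or if a joint passes its speed limit or range.

ROBOT

A 7-joint arm with a two-finger parallel gripper is mounted at the origin on the work surface. World frame = base frame: x ahead of the robot, y to its left, z up, the work surface at z = 0. Lengths are in m, angles in rad, forces in N, time in s.
With the tool pointing down it reaches from about 0.425 to 0.95 m from the base axis. Payload 4.7 kg.
Tool frame: the origin (TCP) lies on the centre line of the jaws, within the pads' length; the fingertips stand robot.nose_length ahead of it and the grasp point (between the pads) lies 8 mm behind it (robot.nose_length is the distance from the TCP to the fingertips, in m); z points along the fingers, x is the direction in which the jaws open and shut, and the axes are right-handed (so a half turn about z gives the same grasp; the last joint's range is limited). The gripper opens to 85 mm and grips with 20 to 120 N. Pads are 22 mm wide; open, the fingers measure 114 mm over their backs; the gripper's body (76 mm by 85 mm) begins 54 mm behind the grasp point. The pads swing forward as they close: fully open they stand 13 mm farther back than shut.
Start: joints at [1.224, 0.469, -0.049, 1.532, 0.024, 1.141, -0.082], TCP at [0.211, -0.641, 0.242] pointing down, gripper open.
Joint ranges: [-2.59, 2.59], [-0.33, 1.99], [-1.39, 1.29], [0.1, 2.45], [-1.04, 4.18], [0.21, 1.99], [-2.66, 2.66]. Speed limits (rad/s): [2.57, 2.57, 3.14, 3.14, 3.14, 3.14, 3.14].

INTERFACE

Orientations are given as [roll, pitch, yaw] about the fixed x, y, z axes, in that order (R = Rz(yaw) Ry(pitch) Rx(roll)).
In Python, from plant import robot gives the robot as it stands. Calls block until the motion is done:
- robot.goto(position, orientation): joint-space move of the TCP to a pose.
- robot.move_straight(position, vel=0.15, attitude=None, contact_N=None): straight line of the TCP; attitude=None keeps the orientation; vel is the mean speed in m/s. With contact_N (N) it stops when the force on the tool has changed by that much, and returns True; else False.
- robot.move_joints(angles): joint-space move.
- robot.grip(opening, strength=None): opening from 0.0 (shut) to 1.0 (fully open); strength is the grip in N (None keeps the last); returns when the fingers have stopped.
- robot.sleep(seconds).
- robot.inverse_kinematics(position, orientation): joint angles nearest the present ones, or None.
- robot.sense(): the state.
- robot.grab_frame(name): name is "side" or "top"; returns a dict with "image" (420x560x3 uint8, red, green, blue), "range_z" (420x560 float32, m along the optical axis (not along the pixel's ray), 0 where there is no reading), "fx", "fy", "cx", "cy" (pixels), "dist_coeffs" ([k1, k2, p1, p2, k3] as OpenCV has them; the pictures are not rectified), "R" (3x3) and "t" (3): a world point X has camera coordinates R X + t. Camera axes: x right, y down, z forward; pixel columns grow to the right and rows downward; lengths in m; the calibration is good to about 2 mm. A picture is of the moment at which its call begins.
A pose or a line that the arm cannot do raises robot.IKError and nothing moves.
- robot.close_job(): hands the job in, once; it reports no verdict.
The state is a dict: "t": time; "joint_pos": joint angles; "joint_velocities": joint speeds; "effort": joint torques, N m; "tcp_pos": TCP position; "tcp_rot": TCP orientation; "wrist_force": force on the tool from outside, world axes, zero at the start; "torque": the same for the moment, N m; "opening": opening from 0.0 (shut) to 1.0 (fully open).
Only numpy, scipy, OpenCV 4.12 (cv2) and the standard library are available. Lean on these libraries where they do the work, as an engineer would, in place of code of your own. Each camera call takes 0.05 s, during which the arm holds its last target.

## Working session

There is one attempt and no reset: what is moved stays moved. The work goes in short steps, each a Python script; the robot and the scene stay as the last script left them, time stands still between calls to the robot, and variables do not carry over. Pictures are saved under pics/ and viewed, and the job is handed in when it is done.

```bash
ls; mkdir -p pics
python3 - <<'E'
from plant import robot
import cv2,numpy as np
s=robot.sense();print(s['t'],s['tcp_pos'],s['tcp_rot'],s['opening'],robot.nose_length)
for n in('side','top'):
    f=robot.grab_frame(n);cv2.imwrite(f'pics/{n}0.png',f['image'][:,:,::-1])
    print(n,[f[k] for k in('fx','fy','cx','cy','dist_coeffs')],f['R'].tolist() if hasattr(f['R'],'tolist') else f['R'],f['t'])
    np.savez(f'{n}0.npz',**f)
E
```

```text
pics
0.0 [ 0.21072815 -0.64066504  0.24126722] [ 3.14151475e+00  1.97810189e-03 -1.25300841e+00] 0.9999299098530378 0.011
side [471.48186817566085, 471.48186817566085, 273.19294031536225, 209.3348793789588, array([-0.09467631,  0.        ,  0.        ,  0.        ,  0.        ])] [[-0.9844480504025398, -0.17562774864230726, 0.004114603926625725], [-0.1212263666428752, 0.6621871827574245, -0.7394675807784628], [0.12714638842376, -0.7284662167174399, -0.6731795949166719]] [0.5054464  0.10795899 1.41679348]
top [418.9949537620037, 418.9949537620037, 283.78322943081315, 201.87116121941403, array([-0.00280444,  0.        ,  0.        ,  0.        ,  0.        ])] [[0.027794876320382432, -0.9995628895956399, 0.010073459859876384], [-0.9920050179624694, -0.02882290974126921, -0.12286286750408767], [0.1230995092907157, -0.00657796452259719, -0.9923725314593931]] [-0.01262628  0.51252733  1.11020648]
```

View pics/side0.png

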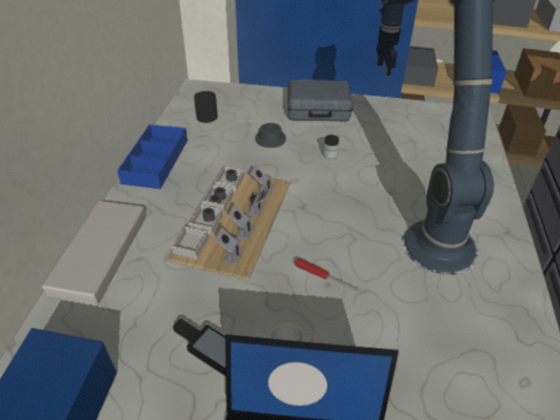

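View pics/top0.png

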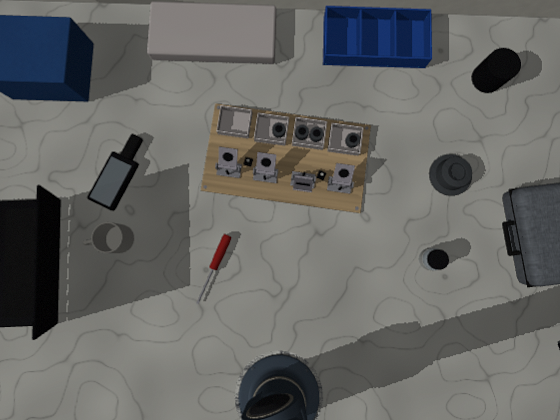

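Top view: the bins run left to right as empty (235,121), one bushing (271,128), two bushings (309,131) and one bushing (346,137). I'll zoom in on the tags.

Run:
```python
import cv2,numpy as np
a=cv2.imread('pics/top0.png')[95:215,195:380]
a=cv2.convertScaleAbs(cv2.resize(a,None,fx=4.3,fy=4.3,interpolation=cv2.INTER_CUBIC),alpha=1.5)
cv2.imwrite('pics/topz.png',a)
a=cv2.imread('pics/side0.png')[155:285,160:300]
cv2.imwrite('pics/sidez.png',cv2.convertScaleAbs(cv2.resize(a,None,fx=4.3,fy=4.3,interpolation=cv2.INTER_CUBIC),alpha=1.5))
```

```text
(no output)
```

View pics/topz.png

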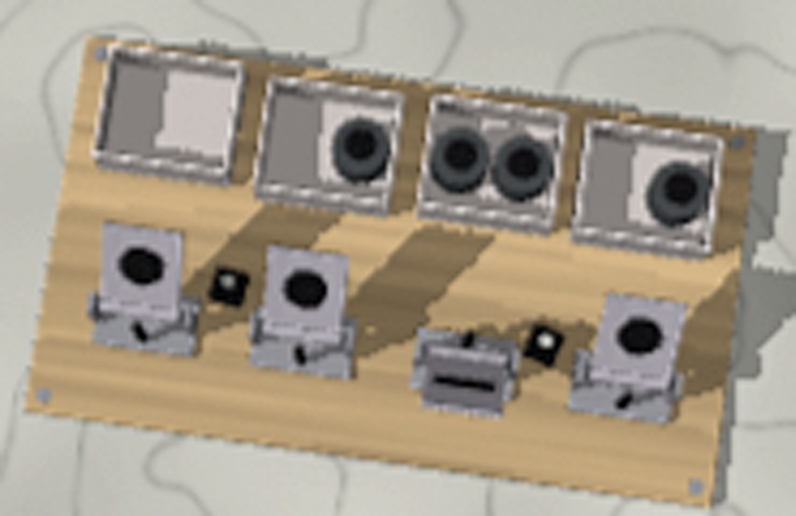

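View pics/sidez.png

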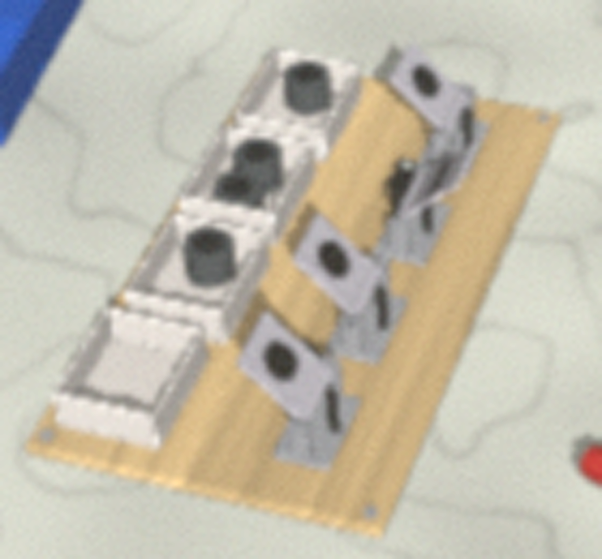

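All four tags are wrong. The three with one or no bushing show the disc, and the tag of the full bin (third from left) shows the bar. Next I'll measure the tag plates with the depth data.

```bash
cat > h.py <<'E'
import numpy as np,cv2
def cloud(f):
    K=np.array([[f['fx'],0,f['cx']],[0,f['fy'],f['cy']],[0,0,1]],float)
    v,u=np.mgrid[0:420,0:560]
    p=cv2.undistortPoints(np.stack([u,v],-1).reshape(-1,1,2).astype(float),K,np.array(f['dist_coeffs'])).reshape(420,560,2)
    z=np.asarray(f['range_z']);P=np.dstack([p[...,0]*z,p[...,1]*z,z])
    W=(P-np.asarray(f['t']))@np.asarray(f['R']); W[z==0]=np.nan
    return W
E
python3 - <<'E'
from h import *
for n in('top','side'):
    f=dict(np.load(n+'0.npz'));W=cloud(f)
    roi=np.zeros((420,560),bool)
    if n=='top': roi[95:215,195:380]=1
    else: roi[155:285,160:300]=1
    z=W[...,2]; m=(roi&(z>0.055)&(z<0.12)).astype(np.uint8)
    k,l,st,c=cv2.connectedComponentsWithStats(m)
    print(n,'board z',np.nanmedian(z[roi]))
    for i in range(1,k):
        if st[i,4]<25: continue
        P=W[l==i]; r=cv2.minAreaRect(P[:,:2].astype(np.float32)*1000)
        print(st[i,4],c[i].round(),P.mean(0).round(4),'z',np.percentile(P[:,2],[3,97]).round(3),'rect',np.round(r[0],1),np.round(r[1],1),round(r[2],1))
    if n=='top':
        m=(roi&(z>0.028)&(z<0.05)).astype(np.uint8);k,l,st,c=cv2.connectedComponentsWithStats(m)
        for i in range(1,k):
            if st[i,4]>25:
                P=W[l==i]; r=cv2.minAreaRect(P[:,:2].astype(np.float32)*1000);print('low',st[i,4],c[i].round(),P.mean(0).round(4),np.round(r[0],1),np.round(r[1],1),round(r[2],1))
E
```

```text
top board z 0.009303297449330044
302 [227. 155.] [0.6284 0.1565 0.0729] z [0.056 0.088] rect [626.5 156.9] [49.5 40.8] 84.1
296 [266. 160.] [0.6174 0.0536 0.0733] z [0.057 0.089] rect [615.5  54.2] [49.8 40.6] 82.7
299 [343. 171.] [ 0.5939 -0.1528  0.0731] z [0.056 0.089] rect [ 593.2 -152.9] [49.6 38.3] 82.4
218 [302. 185.] [ 0.5549 -0.0447  0.0741] z [0.056 0.09 ] rect [556.6 -45.3] [49.9 38.4] 82.9
low 240 [234. 120.] [0.737  0.1477 0.0381] [736.7 147.5] [88.8 76.9] 83.3
low 372 [274. 128.] [0.7179 0.0359 0.0394] [718.7  43.9] [88.2 76.7] 83.5
low 523 [309. 132.] [ 0.7093 -0.0614  0.0397] [710.1 -62. ] [88.4 77.4] 83.3
low 380 [348. 138.] [ 0.695  -0.1712  0.0392] [ 696.6 -162.7] [88.4 77.6] 83.2
low 30 [227. 166.] [0.6031 0.1593 0.048 ] [604.8 158.3] [33.1 10.7] 87.4
low 57 [262. 171.] [0.592  0.0629 0.047 ] [591.9  58.9] [62.  11.6] 84.2
low 34 [307. 177.] [ 0.5801 -0.0602  0.0445] [578.3 -61. ] [40.3 13.6] 64.8
low 51 [337. 182.] [ 0.5693 -0.1398  0.0463] [ 568.4 -142.1] [49.6 14.5] 79.7
side board z 0.0034874362193941747
31 [164. 164.] [ 0.9264 -0.1655  0.0594] z [0.057 0.063] rect [ 926.8 -165.9] [83.   7.1] 89.1
150 [258. 174.] [ 0.5925 -0.1514  0.0722] z [0.056 0.089] rect [ 592.2 -155.7] [56.5 39.7] 81.6
90 [263. 196.] [ 0.5526 -0.0419  0.0743] z [0.057 0.09 ] rect [554.  -45.1] [52.3 36.7] 80.8
193 [236. 215.] [0.616  0.0551 0.0726] z [0.057 0.088] rect [615.7  53.9] [54.1 38.7] 84.4
221 [224. 238.] [0.6274 0.1571 0.0726] z [0.056 0.088] rect [625.4 156.4] [53.2 39.9] 84.2
```

Measured against what was given:
- **Plates:** each is about 50 mm wide and reaches z 0.056–0.089, against 0.087 given.
- **Bins:** the walls measure 88 x 77 mm.
- **Bracket spacing:** about 104 mm, against 105 given.
- **Two views:** they agree within 3 mm.

First I'll push the tag on the right (bin with one bushing) towards the robot and look.

```bash
cat >> h.py <<'E'
u=np.array([.993,-.118]);v=np.array([.118,.993])
# hinge centres, left to right
H=dict(D=np.array([.6007,.160]),B=np.array([.5897,.0573]),A=np.array([.5805,-.0474]),C=np.array([.5674,-.1498]))
Z=0.070+0.011
def P(k,d,z=Z): return [*(H[k]+d*u),z]
YAW=1.453
E
python3 - <<'E'
from h import *
from plant import robot
o=[np.pi,0,YAW]
robot.grip(0.0)
for yw in(1.453,-1.689):print(yw,robot.inverse_kinematics(P('C',.075,.24),[np.pi,0,yw]),robot.inverse_kinematics(P('D',.075),[np.pi,0,yw]),robot.inverse_kinematics(P('A',-.08),[np.pi,0,yw]))
s=robot.sense();print(s['t'],s['opening'])
E
```

```text
1.453 [ 0.67582038  0.55348718 -0.74323318  1.54078252  0.39138627  1.20110246
  1.31724136] [ 0.2348722   0.80723602 -0.82001316  1.59185214  0.65969527  1.03878835
  0.67524574] [ 0.58296376  0.51797393 -0.75054798  2.05361114  0.51163595  0.76110826
  0.96882439]
-1.689 [ 0.35061683  0.4606214  -0.24485053  1.56164252  0.11919951  1.13401064
 -1.60919801] [ 0.01004237  0.69499803 -0.43966443  1.60657976  0.34994731  0.91903612
 -2.2435087 ] [ 0.27764737  0.42964622 -0.35378725  2.07000196  0.23190531  0.67886911
 -1.91705123]
0.8667 -0.0005214008282650474
```

Run:
```python
from h import *
from plant import robot
robot.goto(P('C',.075,.24),[np.pi,0,YAW]);s=robot.sense();print(s['t'],s['tcp_pos'],s['wrist_force'])
robot.move_straight(P('C',.075),vel=.15)
s=robot.sense();print(s['t'],s['tcp_pos'],s['wrist_force'])
print(robot.move_straight(P('C',-.004),vel=.06,contact_N=8))
s=robot.sense();print(s['t'],s['tcp_pos'],s['wrist_force'])
robot.move_straight(P('C',.075),vel=.12)
f=robot.grab_frame('top');cv2.imwrite('pics/top1.png',cv2.resize(f['image'][95:235,190:390,::-1],None,fx=4,fy=4))
f=robot.grab_frame('side');cv2.imwrite('pics/side1.png',cv2.resize(f['image'][125:285,150:330,::-1],None,fx=3.5,fy=3.5))
print(robot.sense()['t'])
```

```text
3.175 [ 0.64158781 -0.16017779  0.23976558] [ 0.56924603 -0.09429148  0.42011758]
4.3833 [ 0.6427062  -0.1586403   0.08214818] [-0.34425293  0.18874313 -0.09942658]
False
5.85 [ 0.56382014 -0.1493296   0.08101932] [-0.19890729  0.03528708  0.15303745]
6.7583
```

View pics/top1.png

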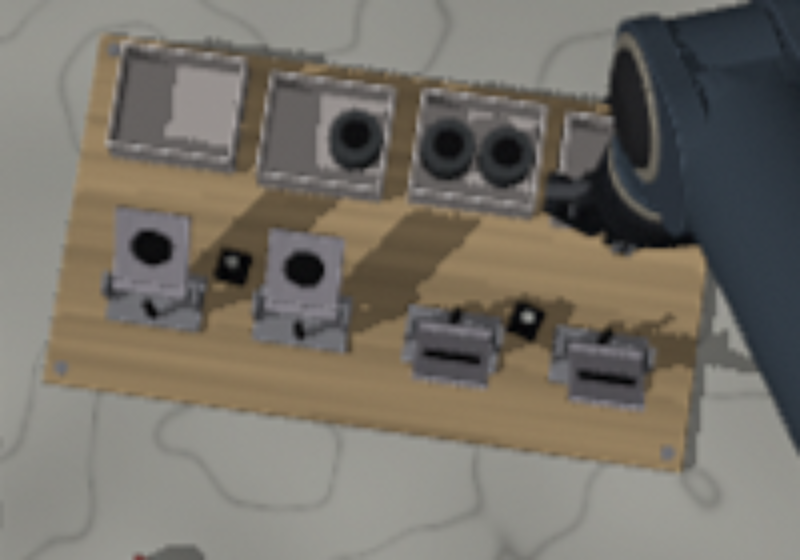

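View pics/side1.png

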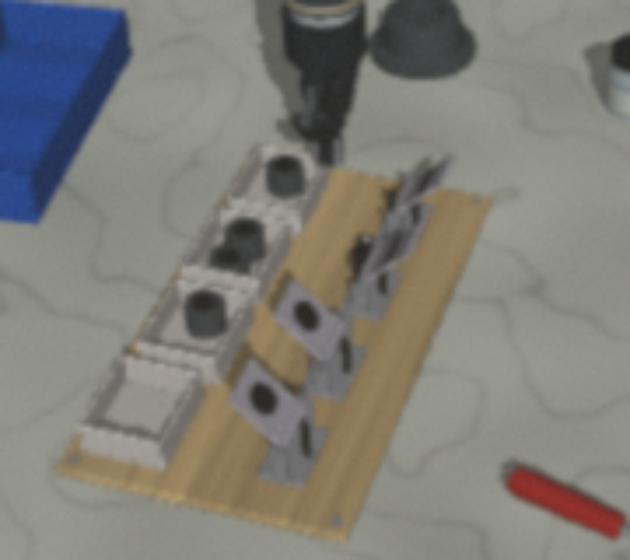

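The right tag, at (605,370) in the top crop, now shows its bar and leans to the robot. Nothing else moved, so I'll do the other three the same way.

Run:
```python
from h import *
from plant import robot
def st():
    s=robot.sense();print(round(s['t'],2),s['tcp_pos'].round(4),s['wrist_force'].round(2))
for k,p in(('B','C'),('D','B')):
    robot.move_straight(P(p,.075,.12),vel=.15)
    robot.move_straight(P(k,.075,.12),vel=.2)
    robot.move_straight(P(k,.075),vel=.1)
    print(k,robot.move_straight(P(k,-.004),vel=.06,contact_N=8));st()
    robot.move_straight(P(k,.075),vel=.12)
robot.move_straight(P('D',.075,.2),vel=.2)
robot.move_straight(P('A',-.075,.2),vel=.2)
robot.move_straight(P('A',-.075),vel=.12);st()
print('A',robot.move_straight(P('A',.004),vel=.06,contact_N=8));st()
robot.move_straight(P('A',-.075),vel=.12)
robot.move_straight(P('A',-.075,.24),vel=.2)
robot.goto([.36,-.45,.3],[np.pi,0,YAW-.8]);st()
import numpy as np
for n in('top','side'):
    f=robot.grab_frame(n);np.savez(n+'2.npz',**f)
    a=f['image'][95:235,190:390,::-1] if n=='top' else f['image'][125:285,150:330,::-1]
    cv2.imwrite(f'pics/{n}2.png',cv2.resize(a,None,fx=3.5,fy=3.5))
    W=cloud(f);z=W[...,2];roi=np.zeros((420,560),bool)
    roi[(slice(95,215) if n=='top' else slice(155,285)),(slice(195,380) if n=='top' else slice(180,300))]=1
    k,l,s,c=cv2.connectedComponentsWithStats((roi&(z>0.055)&(z<0.12)).astype(np.uint8))
    for i in range(1,k):
        if s[i,4]<25: continue
        Q=W[l==i];N=np.linalg.svd(Q-Q.mean(0),full_matrices=False)[2][2];N*=np.sign(N[2])
        print(n,s[i,4],Q.mean(0).round(4),'z',np.percentile(Q[:,2],[3,97]).round(3),'tilt',np.degrees(np.arctan2(N[:2]@u,N[2])).round(1))
```

```text
B False
10.37 [0.5861 0.0577 0.081 ] [0.14 0.36 0.37]
D False
14.26 [0.5971 0.1604 0.081 ] [-0.45  0.02  1.22]
18.37 [ 0.5066 -0.0384  0.0816] [ 0.91 -0.68 -0.22]
A False
19.83 [ 0.5841 -0.0479  0.081 ] [0.89 1.14 0.73]
23.2 [ 0.3613 -0.4484  0.3   ] [ 0.36 -0.29  0.24]
top 296 [ 0.6056 -0.0505  0.0733] z [0.056 0.089] tilt -43.6
top 224 [0.5786 0.1611 0.0735] z [0.056 0.089] tilt 43.9
top 218 [0.567  0.0594 0.0738] z [0.056 0.089] tilt 43.5
top 217 [ 0.5431 -0.1474  0.0744] z [0.057 0.089] tilt 44.1
side 81 [ 0.5412 -0.1445  0.074 ] z [0.057 0.088] tilt 43.6
side 168 [ 0.604  -0.0489  0.072 ] z [0.056 0.089] tilt -43.7
side 102 [0.5638 0.063  0.0746] z [0.057 0.088] tilt 44.0
side 125 [0.5763 0.1655 0.0739] z [0.056 0.089] tilt 44.2
```

```bash
ls pics
```

```text
side0.png
side1.png
side2.png
sidez.png
top0.png
top1.png
top2.png
topz.png
```

View pics/top2.png

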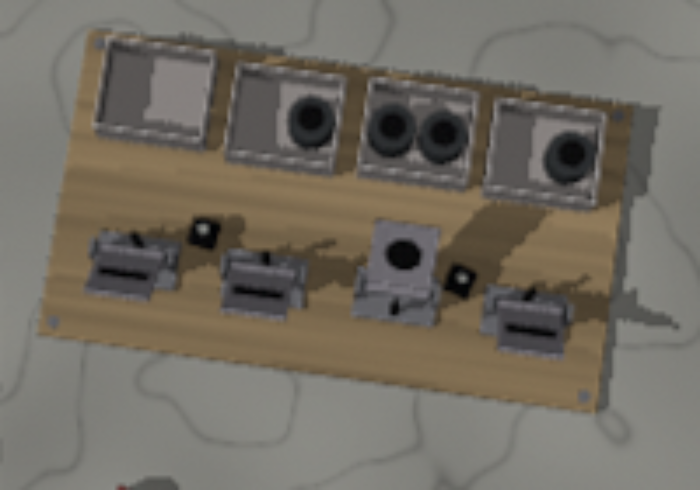

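View pics/side2.png

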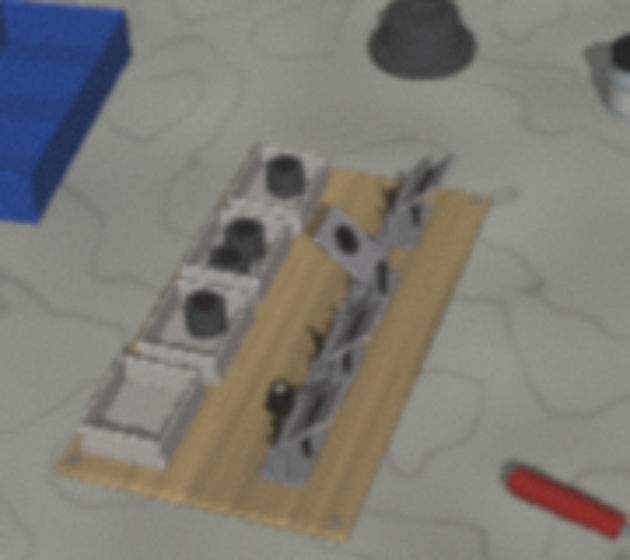

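The full bin's tag, at (405,255) in the top crop, shows its disc. The other three, at (122,272), (260,290) and (530,328), show their bars. The bushings and targets haven't moved.

Run:
```python
from plant import robot
robot.close_job()
```

```text
the job is handed in; nothing more can be done
```

All four tags were wrong, so I pushed each one over with the shut fingertips and handed the job in. The pushing was done by about 23 s.

- **Tags:** in the last pictures the tag of the full bin (third from left) leans to its bin, disc up. The other three lean to the robot, bar up.
- **Angles:** from the depth data, all four plates slope 43.5–44.2° in both views, with free edges at z 0.088–0.089 (given: 45° and 0.087). Those differences are within what I'd expect from the calibration.
- **Forces:** no push set off the 8 N contact stop. Wrist force readings, taken between moves, stayed under about 1.5 N.
- **Surroundings:** in the pictures, the bushings and scan targets stand where they did. The arm ended clear of the board, with the TCP at z 0.30. I did not measure the other objects (mug, jar, hub, scanner, screwdriver) again, but the arm did not go near them at low height.
- **Disagreement:** bracket spacing measured about 1% short (104 mm against 105 mm), which did not matter for the pushes.

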